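Check the temperature of the amber bead

TASK

At the glass bench, pick up the yellow infrared thermometer, point its lens straight at the middle of the amber glass bead from about 8 cm off the glass, and hold it still there for two seconds so that it takes a reading. Then lay it back flat on the cork mat, display up, without dropping it, and let go. Do not knock the amber bead's stand.

Things in the scene. Friction and masses are not known exactly. Their poses are not given: they have to be found in the camera images.
- thermometer: Bar-shaped infrared thermometer, 240 g, lying on the mat: 173 mm long (x -88 to +85). Yellow body with flat upright sides, 36 wide (y), 40 high, from x -85 to +33; then a round black snout and 40 mm collar with the red lens at +x. Display on top (z). Origin: on its underside, halfway along, near the balance point. Grip the yellow body across y, from above. Reads by itself, no button to press.
- thermometer_lens (a point): Centre of the lens face, 85 mm ahead of the thermometer's origin and 20 mm above its underside. The line of sight leaves it along its x axis (the thermometer's x).
- amber_bead (a point): Centre of the amber (orange) glass bead: a 44 mm ball on a thin upright rod on a round steel foot 68 mm across, loose, 600 g; centre 122 mm above the bench. Two like stands, blue and green, share its left-right row, at least 95 mm apart; which stands where varies. Between the row and the robot nothing is taller than 40 mm.
- mat: Cork mat 240 x 120 mm (x, y), 4 mm thick, fixed to the bench near its right-hand side. Origin at the centre of its underside, z up. The thermometer starts on it, roughly along its x.
There are look-alikes about, which are no part of the job. There is more than one size of the thermometer; the one meant has the size given above.

How it is judged:
By the outcome, as a careful person would: the job done as asked, in the order asked, and still so for the second after the job is handed in, with the robot touching nothing.
It also fails if it takes over 54 s, if anything falls off the work surface, if the arm or the gripper's body presses on something with over 40 N, if the wrist force passes 120 N, or if a joint passes its speed limit or range.

ROBOT

A 6-joint arm with a two-finger parallel gripper is mounted at the origin on the work surface. World frame = base frame: x ahead of the robot, y to its left, z up, the work surface at z = 0. Lengths are in mm, angles in rad, forces in N, time in s.
With the tool pointing down it reaches from about 350 to 875 mm from the base axis. Payload 4.2 kg.
Tool frame: the origin (TCP) lies midway between the tips of the shut fingers; the grasp point (between the pads) lies 19 mm behind it (arm.tcp_to_grasp is the distance from the TCP to the grasp point, in mm); z points along the fingers, y is the line along which they close (so a half turn about z gives the same grasp; the last joint's range is limited). The gripper opens to 85 mm and grips with 20 to 120 N. Pads are 22 mm wide; open, the fingers measure 114 mm over their backs; the gripper's body (76 mm by 85 mm) begins 54 mm behind the grasp point. The pads swing forward as they close: fully open they stand 13 mm farther back than shut.
Start: joints at [1.422, 0.385, 0.008, 0, -1.194, -0.259], TCP at [247.836, 573.739, 231.312] pointing down, gripper open.
Joint ranges: [-3.14, 3.14], [-1.21, 2.06], [-1.07, 1.41], [-3.16, 2.05], [-2.99, -0.16], [-3.1, 3.1]. Speed limits (rad/s): [2.79, 2.79, 3.14, 3.14, 3.14, 3.14].

INTERFACE

Orientations are given as a unit quaternion [x, y, z, w].
In Python, from bench import arm, imaging, job, models gives the robot as it stands.
- The arm moves only by the tool arm_command, never from a script. Its argument "rows" is a list of rows, each an object with "grip": the opening, from 0 (shut) to 1 (fully open); "linear": the shift along the tool's x, y, z in mm, a list of three; "rot": the turn, a rotation vector about the tool's x, y, z in rad, a list of three. In form: [{"grip": grip, "linear": [tx, ty, tz], "rot": [rx, ry, rz]}, ...]. A call has 1 to 10 rows; each row is the pose to reach, as a shift and turn from the pose commanded when the call began, along the tool's axes at that moment; what a row does not reach only later rows make up. A row lasts 1/8 s, in which the tool goes at most 62.5 mm and 10.7 degrees, less where a joint would pass 70% of its speed; a pose out of reach is approached as far as the arm can. A call with a gripper value outside its range is refused whole. The fingers move at their own pace and stop on an object; the grip force is fixed at half the most. Time passes only in rows, so rows that repeat a pose let the fingers close. It gives the time, the measured TCP pose, the force, the opening and the grip force at its end, in the units of the state.
- arm.read_state(): the state, without advancing time (a new reading comes with each control period).
- imaging.get_image(name): name is "scene" or "top"; returns a dict with "frame" (420x560x3 uint8, red, green, blue), "fx", "fy", "cx", "cy" (pixels), "extrinsics" (4x4, takes a point from world to camera coordinates). Camera axes: x right, y down, z forward; pixel columns grow to the right and rows downward; lengths in mm; the calibration is good to about 2 mm. A picture is of the moment at which its call begins. There is no depth.
- job.job_done(): hands the job in; it is judged then, once.
Trained networks look in a picture, given as the dict that the camera call returned (one of the last four; its "shot" number tells which), for a name from the list of things; names that differ only in an ending like _2 or _b are one class to them, and where a whole thing is asked for, a point or a joint stands for the part that bears it (a point fixed in the world has none). Each returns a list of dicts, best first, with "score" (0 to 1); they miss things now and then, are a little off and sometimes report something else, mostly with a low value. They report only what shows in the picture. A call takes as long as a camera call. They do not tell look-alikes from the thing itself.
- models.spot_in(picture, query): "rect" ([left, top, right, bottom] in pixels, round what is visible of it).
- models.tip_of(picture, query): "pixel" ([column, row] in pixels: a listed point, or the origin of a listed thing).
The state is a dict: "clock": time; "joints": joint angles; "joint_vel": joint speeds; "joint_efforts": joint torques, N m; "position": TCP position; "ee_rot": TCP orientation; "contact_force": force on the tool from outside, world axes, zero at the start; "wrist_torque": the same for the moment, N m; "gripper_width": finger opening in mm; "grasp_force": force on a finger pad.
Only numpy, scipy, OpenCV 4.12 (cv2) and the standard library are available. Lean on these libraries where they do the work, as an engineer would, in place of code of your own. Each camera call takes 0.05 s, during which the arm holds its last target. There are 200 camera calls.

## Working session

There is one attempt and no reset: what is moved stays moved. The work goes in short steps, Python scripts to look and compute and a tool call to move; the robot and the scene stay as the last step left them, time stands still between calls to the robot, and variables do not carry over. Pictures are saved under pics/ and viewed, at most 10 in all, crops included, and the job is handed in when it is done.

Besides the shell and the picture viewer there is one more tool, called after "Request:" by a JSON object that holds its "api" and its "payload", one argument or row to a line. arm_command: Moves the arm, as the interface text tells. Its arguments: {"type":"object","properties":{"rows":{"type":"array"}},"required":["rows"]}

```bash
mkdir -p pics
cat > h.py <<'E'
import numpy as np, cv2
from bench import arm, imaging, job, models
def px(p,P):
    c=p["extrinsics"]@np.append(P,1.); return [p["fx"]*c[0]/c[2]+p["cx"],p["fy"]*c[1]/c[2]+p["cy"]]
def ray(p,uv):
    E=np.array(p["extrinsics"]);R,t=E[:3,:3],E[:3,3]
    d=R.T@np.array([(uv[0]-p["cx"])/p["fx"],(uv[1]-p["cy"])/p["fy"],1]);return -R.T@t,d
def onz(p,uv,z):
    o,d=ray(p,uv);return o+d*(z-o[2])/d[2]
def tri(rs):
    A=0;b=0
    for o,d in rs:
        d=d/np.linalg.norm(d);M=np.eye(3)-np.outer(d,d);A=A+M;b=b+M@o
    return np.linalg.solve(A,b)
def save(p,n,box=None,s=1):
    f=p["frame"]
    if box: f=f[box[1]:box[3],box[0]:box[2]]
    cv2.imwrite("pics/"+n,cv2.resize(f[:,:,::-1],None,fx=s,fy=s,interpolation=cv2.INTER_CUBIC))
E
python3 - <<'E'
from h import *
np.set_printoptions(precision=1,suppress=True)
fs=[]
for n in("scene","top"):
    p=imaging.get_image(n);fs.append(p["frame"]);save(p,n+"0.png")
    o,_=ray(p,[0,0]);print(n,o)
    for q in("thermometer","thermometer_lens","amber_bead","mat"):
        print(q,[(np.round(d["pixel"]),round(d["score"],2),onz(p,d["pixel"],{"thermometer":4,"thermometer_lens":24,"amber_bead":122,"mat":0}[q])) for d in models.tip_of(p,q)])
        if q!="thermometer_lens": print("  rect",[(np.round(d["rect"]),round(d["score"],2)) for d in models.spot_in(p,q)])
print(arm.read_state())
E
```

```text
scene [940.  431.9 834.9]
thermometer [(array([298., 158.]), 0.92, array([ 227.6, -292.5,    4. ])), (array([225., 198.]), 0.88, array([ 505.4, -303.2,    4. ])), (array([195., 166.]), 0.69, array([ 489.6, -479.7,    4. ]))]
  rect [(array([270., 130., 328., 178.]), 0.89), (array([195., 173., 248., 221.]), 0.84), (array([184., 149., 210., 176.]), 0.76)]
thermometer_lens [(array([200., 212.]), 0.8, array([ 597.4, -291.5,   24. ])), (array([275., 137.]), 0.63, array([ 226.1, -406. ,   24. ]))]
amber_bead [(array([275., 321.]), 0.77, array([693.3, 130.9, 122. ]))]
  rect [(array([257., 311., 292., 368.]), 0.91)]
mat [(array([225., 201.]), 0.86, array([ 510.7, -298.2,    0. ]))]
  rect [(array([180., 180., 262., 238.]), 0.71)]
top [ 228.3 -108.4 1413.3]
thermometer [(array([404., 214.]), 0.95, array([ 478.8, -488.4,    4. ])), (array([346., 297.]), 0.89, array([ 225.7, -297.5,    4. ])), (array([344., 206.]), 0.71, array([ 507.1, -301.4,    4. ]))]
  rect [(array([386., 204., 429., 227.]), 0.9), (array([306., 288., 386., 307.]), 0.81), (array([334., 175., 358., 233.]), 0.57)]
thermometer_lens [(array([380., 299.]), 0.75, array([ 219., -398.,   24.])), (array([384., 211.]), 0.65, array([ 484.7, -421. ,   24. ])), (array([344., 201.]), 0.22, array([ 517.7, -296.9,   24. ]))]
amber_bead [(array([204., 137.]), 0.74, array([692.3, 122.4, 122. ]))]
  rect [(array([196., 128., 224., 160.]), 0.96)]
mat [(array([343., 204.]), 0.97, array([ 514.7, -298.7,    0. ]))]
  rect [(array([320., 164., 371., 247.]), 0.69)]
{'clock': 0.8, 'joints': array([ 1.4,  0.4,  0. , -0. , -1.2, -0.3]), 'joint_vel': array([ 0.,  0., -0., -0., -0., -0.]), 'joint_efforts': array([  0. , -39.2,  18.9,   4.2,  -0. ,   0. ]), 'position': array([247.8, 573.7, 231.3]), 'ee_rot': array([ 1. , -0.2, -0. ,  0. ]), 'contact_force': array([ 1.2,  0.5, -0.5]), 'wrist_torque': array([-0.,  0., -0.]), 'grasp_force': 0.0, 'gripper_width': 85.3685814303068}
```

View pics/scene0.png

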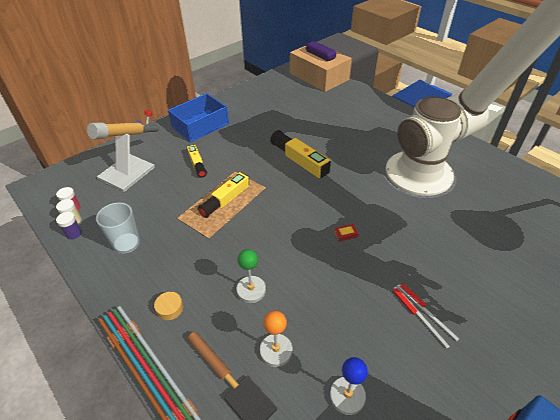

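View pics/top0.png

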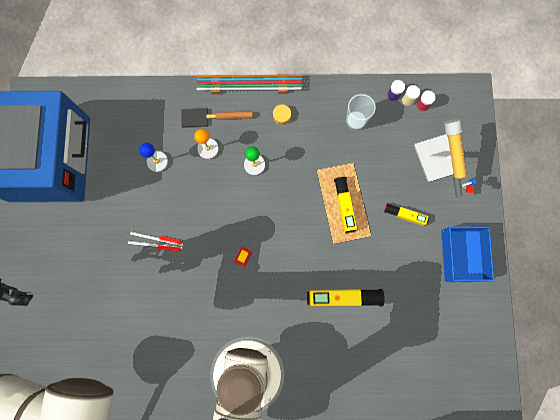

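Candidates in the top view: a large one at (346,297), which is off the mat and about 230 mm long; a mid-size one at (344,206), on the mat; and a small one at (404,214), about 120 mm long. The mid-size one fits, being on the mat and about 173 mm long. I'll measure it and confirm in a crop.

```bash
cat > m.py <<'E'
from h import *
from scipy.optimize import least_squares
np.set_printoptions(precision=1,suppress=True)
ps=[imaging.get_image(n) for n in("scene","top")]
def blob(p,lo,hi,near):
    m=cv2.inRange(cv2.cvtColor(p["frame"],cv2.COLOR_RGB2HSV),lo,hi)
    n,l,s,c=cv2.connectedComponentsWithStats(m)
    i=min((i for i in range(1,n) if s[i,4]>30),key=lambda i:np.hypot(*(c[i]-near)))
    return l==i,c[i],s[i]
def ball(lo,hi,near):
    rs=[]
    for p,q in zip(ps,near):
        _,c,s=blob(p,lo,hi,q); rs.append(ray(p,s[:2]+(s[2:4]-1)/2)); print("  ",s)
    P=tri(rs);return P
E
python3 - <<'E'
from m import *
print("amber",ball((5,150,90),(20,255,255),[(275,322),(202,136)]))
print("green",ball((45,120,40),(80,255,255),[(248,260),(252,154)]))
print("blue",ball((105,150,60),(125,255,255),[(354,371),(147,150)]))
# silhouette fit of yellow body: hull of box corners vs hull of mask
hulls=[]
for p,q in zip(ps,[(232,190),(347,212)]):
    m,c,s=blob(p,(22,120,60),(35,255,255),q)
    pts=np.argwhere(m)[:,::-1].astype(np.float32)
    hulls.append(cv2.convexHull(pts)[:,0]);print(c,s)
def corners(v):
    c,s=np.cos(v[2]),np.sin(v[2])
    return [[v[0]+c*x-s*y,v[1]+s*x+c*y,z] for x in(-85,33) for y in(-18,18) for z in(4,44)]
ths=np.linspace(0,2*np.pi,36,endpoint=False);D=np.c_[np.cos(ths),np.sin(ths)]
def res(v):
    r=[]
    for p,h in zip(ps,hulls):
        C=np.array([px(p,np.array(k)) for k in corners(v)])
        r.append((C@D.T).max(0)-(h@D.T).max(0))
    return np.concatenate(r)
f=least_squares(res,[507,-301,0.1],loss="soft_l1",x_scale=[1,1,.02]);print(f.x,np.degrees(f.x[2]),np.abs(f.fun).mean())
save(ps[1],"crop.png",(290,150,450,320),3.5)
E
```

```text
[264 311  23  24 432]
   [195 129  14  14 103]
amber [697.  132.2 122.3]
   [238 249  20  21 313]
   [245 147  15  14 163]
green [641.6 -18.6 121.1]
   [342 357  26  27 530]
   [139 143  16  15 178]
blue [653.9 292.9 122.4]
[230.2 190.3] [212 172  37  36 539]
[345.6 209.2] [337 192  20  40 409]
[ 508.9 -299.9    0.2] 10.90747620775198 1.2002734729257187
```

View pics/crop.png

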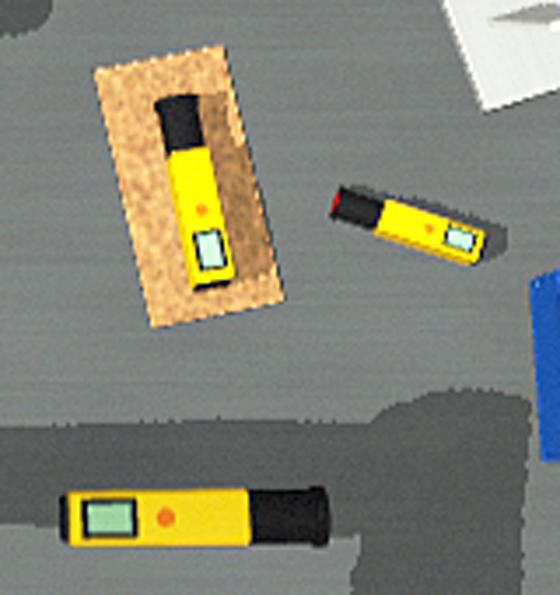

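The crop confirms it: the mid-size one lies on the cork with its tail at (213,287) and snout at (179,97), a heading of about +10°. Now I'll work out the move.

```bash
cat > go.py <<'E'
from h import *
from scipy.spatial.transform import Rotation as R
def to(P,yaw):
    s=arm.read_state();A=R.from_quat(s["ee_rot"]);p=s["position"]
    x=A.as_matrix()[:,0];print("pos",p,"toolx yaw",np.degrees(np.arctan2(x[1],x[0])))
    # desired: tool z down, x at yaw
    c,n=np.cos(yaw),np.sin(yaw);B=R.from_matrix(np.c_[[c,n,0],[n,-c,0],[0,0,-1]])
    print("linear",A.inv().apply(np.array(P)-p),"rot",(A.inv()*B).as_rotvec())
E
python3 - <<'E'
from go import *
from bench import imaging
p=imaging.get_image("top")
a=onz(p,(350.9,232),44);b=onz(p,(341.1,177.7),44);print(a,b,np.linalg.norm(b-a),np.degrees(np.arctan2(*(b-a)[[1,0]])),(a+b)/2)
to([509,-300,120],np.radians(10)); to([509,-300,120],np.radians(190))
s=arm.read_state();print(s["joints"])
E
```

```text
[ 418.20654157 -313.87100326   44.        ] [ 587.20563902 -288.82527851   44.        ] 170.84490997843167 8.429895500429321 [ 502.7060903  -301.34814089   44.        ]
pos [247.84751582 573.72976797 231.32666716] toolx yaw -23.36781739102141
linear [586.28520634 698.48753766 111.27789902] rot [-5.08238429e-05  1.91219137e-05 -5.82378278e-01]
pos [247.84751582 573.72976797 231.32666716] toolx yaw -23.36781739102141
linear [586.28520634 698.48753766 111.27789902] rot [2.51843990e-05 6.69372302e-05 2.55921437e+00]
[ 1.42156843e+00  3.84660330e-01  7.88443211e-03 -2.20196150e-05
 -1.19397096e+00 -2.58609355e-01]
```

Request:
{"api": "arm_command", "payload": {
  "rows": [
    {"grip":1,"linear":[58,70,11],"rot":[0,0,-0.06]},
    {"grip":1,"linear":[100,119,19],"rot":[0,0,-0.12]},
    {"grip":1,"linear":[140,167,26],"rot":[0,0,-0.18]},
    {"grip":1,"linear":[180,215,34],"rot":[0,0,-0.24]},
    {"grip":1,"linear":[220,263,41],"rot":[0,0,-0.3]},
    {"grip":1,"linear":[260,311,49],"rot":[0,0,-0.36]},
    {"grip":1,"linear":[300,359,56],"rot":[0,0,-0.42]},
    {"grip":1,"linear":[340,407,64],"rot":[0,0,-0.48]},
    {"grip":1,"linear":[380,455,72],"rot":[0,0,-0.53]},
    {"grip":1,"linear":[420,503,80],"rot":[0,0,-0.574]}
  ]
}}

```text
clock: 2.2
position: [424.7, -23.0, 156.2]
ee_rot: [0.996, 0.084, 0.001, -0.0]
contact_force: [1.4, 0.7, 0.3]
gripper_width: 85.3
grasp_force: 0.0
```

```bash
python3 -c "
from go import *
to([506,-300.5,100],np.radians(9.5))"
```

```text
pos [424.74332547 -22.96094781 156.19427825] toolx yaw 9.64999495008851
linear [ 33.4656593  287.23597714  56.24866788] rot [-5.75664477e-05 -2.09207256e-03  2.61796214e-03]
```

Request:
{"api": "arm_command", "payload": {
  "rows": [
    {"grip":1,"linear":[6,56,11],"rot":[0,0,0]},
    {"grip":1,"linear":[12,110,22],"rot":[0,0,0]},
    {"grip":1,"linear":[19,164,33],"rot":[0,0,0]},
    {"grip":1,"linear":[25,218,44],"rot":[0,0,0]},
    {"grip":1,"linear":[31,265,52],"rot":[0,0,0]},
    {"grip":1,"linear":[33,285,55],"rot":[0,0,0]},
    {"grip":1,"linear":[33,285,55],"rot":[0,0,0]}
  ]
}}

```text
clock: 3.08
position: [503.5, -297.5, 100.2]
ee_rot: [0.997, 0.082, -0.0, -0.0]
contact_force: [-0.7, 0.3, -0.9]
gripper_width: 85.3
grasp_force: 0.0
```

Run:
```python
from go import *
to([506,-300.5,9],np.radians(9.5))
for n in("scene","top"):
    p=imaging.get_image(n);save(p,n+"1.png",(150,100,350,260) if n=="scene" else (280,130,420,270),4)
```

```text
pos [ 503.53972214 -297.49322891  100.20749334] toolx yaw 9.413096551323187
linear [ 1.99955255  3.41039871 91.20455828] rot [-0.0004581   0.00070316 -0.00151691]
```

View pics/scene1.png

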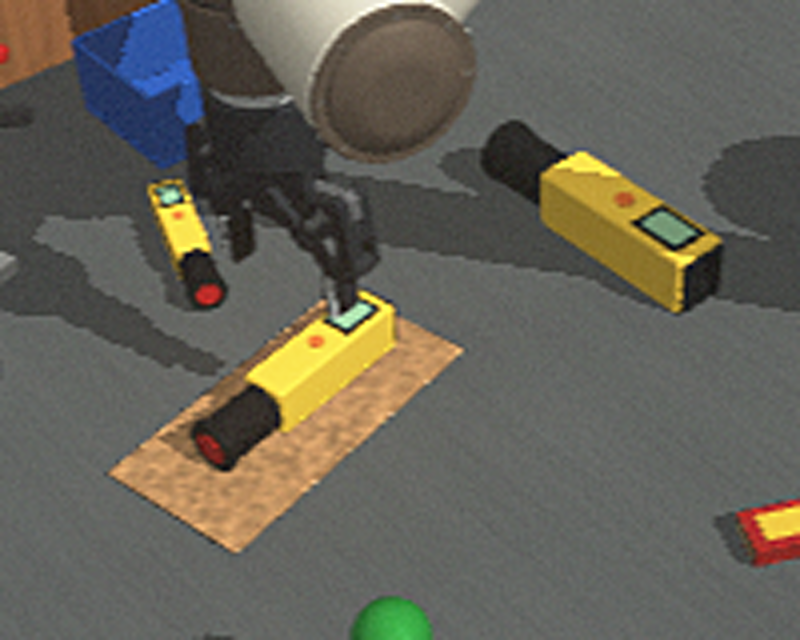

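The open gripper is above the mat and straddles the body, with the red lens at (210,447) in the crop facing +x. I'm descending.

Request:
{"api": "arm_command", "payload": {
  "rows": [
    {"grip":1,"linear":[2,3,30],"rot":[0,0,0]},
    {"grip":1,"linear":[2,3,60],"rot":[0,0,0]},
    {"grip":1,"linear":[2,3,82],"rot":[0,0,0]},
    {"grip":1,"linear":[2,3,93],"rot":[0,0,0]},
    {"grip":1,"linear":[2,3,93],"rot":[0,0,0]},
    {"grip":0.5,"linear":[2,3,93],"rot":[0,0,0]},
    {"grip":0.3,"linear":[2,3,93],"rot":[0,0,0]},
    {"grip":0,"linear":[2,3,93],"rot":[0,0,0]},
    {"grip":0,"linear":[2,3,93],"rot":[0,0,0]},
    {"grip":0,"linear":[2,3,93],"rot":[0,0,0]}
  ]
}}

```text
clock: 4.42
position: [507.0, -299.7, 8.8]
ee_rot: [0.997, 0.083, 0.001, 0.0]
contact_force: [-0.2, 0.4, 4.9]
gripper_width: 35.7
grasp_force: 61.4
```

Request:
{"api": "arm_command", "payload": {
  "rows": [
    {"grip":0,"linear":[0,0,0],"rot":[0,0,0]},
    {"grip":0,"linear":[0,0,0],"rot":[0,0,0]},
    {"grip":0,"linear":[0,0,0],"rot":[0,0,0]},
    {"grip":0,"linear":[0,0,0],"rot":[0,0,0]}
  ]
}}

```text
clock: 4.92
position: [507.0, -299.7, 8.8]
ee_rot: [0.997, 0.083, 0.001, 0.0]
contact_force: [-0.2, 0.0, 5.2]
gripper_width: 35.4
grasp_force: 61.4
```

```bash
python3 -c "
from go import *
print(arm.read_state()['grasp_force'])
to([506,-300.5,160],np.radians(9.5))"
```

```text
61.39736294746399
pos [ 506.98637881 -299.71199459    8.78755724] toolx yaw 9.544747290475527
linear [  -0.85177465    0.78383537 -151.21328256] rot [ 0.00112556 -0.00166441  0.00078005]
```

Request:
{"api": "arm_command", "payload": {
  "rows": [
    {"grip":0,"linear":[0,0,-10],"rot":[0,0,0]},
    {"grip":0,"linear":[0,0,-30],"rot":[0,0,0]},
    {"grip":0,"linear":[-10,0,-55],"rot":[0,0,0]},
    {"grip":0,"linear":[-25,0,-80],"rot":[0,0,0]},
    {"grip":0,"linear":[-40,0,-94],"rot":[0,0,0]},
    {"grip":0,"linear":[-48,0,-98],"rot":[0,0,0]},
    {"grip":0,"linear":[-50,0,-98],"rot":[0,0,0]},
    {"grip":0,"linear":[-50,0,-98],"rot":[0,0,0]}
  ]
}}

```text
clock: 5.92
position: [456.5, -307.5, 104.9]
ee_rot: [0.997, 0.083, -0.001, -0.0]
contact_force: [-0.4, -0.2, -2.4]
gripper_width: 35.2
grasp_force: 60.6
```

Run:
```python
from m import *
from go import to
s=arm.read_state();print(s["grasp_force"],s["wrist_torque"],s["contact_force"])
to([463,101-8.2,107],np.radians(9.5))
```

```text
60.58148503303528 [-0.  -0.1  0. ] [-0.1 -0.5 -2.2]
pos [ 456.9 -307.5  105. ] toolx yaw 9.532026346115249
linear [  72.3 -393.7   -1.9] rot [-0.  0.  0.]
```

Request:
{"api": "arm_command", "payload": {
  "rows": [
    {"grip":0,"linear":[3,-20,-2],"rot":[0,0,0]},
    {"grip":0,"linear":[11,-60,-2],"rot":[0,0,0]},
    {"grip":0,"linear":[20,-110,-2],"rot":[0,0,0]},
    {"grip":0,"linear":[29,-160,-2],"rot":[0,0,0]},
    {"grip":0,"linear":[39,-210,-2],"rot":[0,0,0]},
    {"grip":0,"linear":[48,-260,-2],"rot":[0,0,0]},
    {"grip":0,"linear":[57,-310,-2],"rot":[0,0,0]},
    {"grip":0,"linear":[66,-355,-2],"rot":[0,0,0]},
    {"grip":0,"linear":[71,-384,-2],"rot":[0,0,0]},
    {"grip":0,"linear":[72,-394,-2],"rot":[0,0,0]}
  ]
}}

```text
clock: 7.28
position: [462.4, 95.0, 107.8]
ee_rot: [0.996, 0.085, 0.0, -0.0]
contact_force: [-0.6, -0.0, -2.3]
gripper_width: 35.6
grasp_force: 60.6
```

Request:
{"api": "arm_command", "payload": {
  "rows": [
    {"grip":0,"linear":[0,0,0],"rot":[0,0,0]},
    {"grip":0,"linear":[0,0,0],"rot":[0,0,0]}
  ]
}}

```text
clock: 7.52
position: [462.3, 92.1, 107.6]
ee_rot: [0.997, 0.083, -0.0, 0.0]
contact_force: [-0.6, 0.3, -2.6]
gripper_width: 35.0
grasp_force: 60.6
```

Run:
```python
from m import *
s=arm.read_state();print(s["position"],s["grasp_force"],s["ee_rot"])
print("amber",ball((5,150,90),(20,255,255),[(275,322),(202,136)]))
for q in("thermometer_lens","thermometer"):
    L=[models.tip_of(p,q) for p in ps]
    for l in L: print(q,[(d["pixel"],round(d["score"],2)) for d in l])
print([px(p,s["position"]+np.array([84*.986,84*.165,15])) for p in ps])
save(ps[0],"scene2.png",(170,170,370,320),4)
save(ps[1],"top2.png",(180,100,320,205),5)
```

```text
[462.6  91.9 107.7] 60.628502368927 [ 1.   0.1 -0.   0. ]
   [264 311  23  24 432]
   [195 129  14  14 118]
amber [697.  132.2 122.3]
thermometer_lens [([318.2, 269.2], 0.81), ([274.7, 141.2], 0.65), ([202.7, 172.9], 0.61)]
thermometer_lens [([383.8, 210.7], 0.88), ([379.1, 298.0], 0.57)]
thermometer [([298.0, 157.7], 0.92), ([339.7, 250.2], 0.68), ([192.2, 165.3], 0.6)]
thermometer [([214.1, 213.5], 0.83), ([344.1, 296.3], 0.73), ([405.4, 212.9], 0.61)]
[[np.float64(320.637014080173), np.float64(269.0213240167387)], [np.float64(208.8794776492855), np.float64(185.4646232066243)]]
```

View pics/scene2.png

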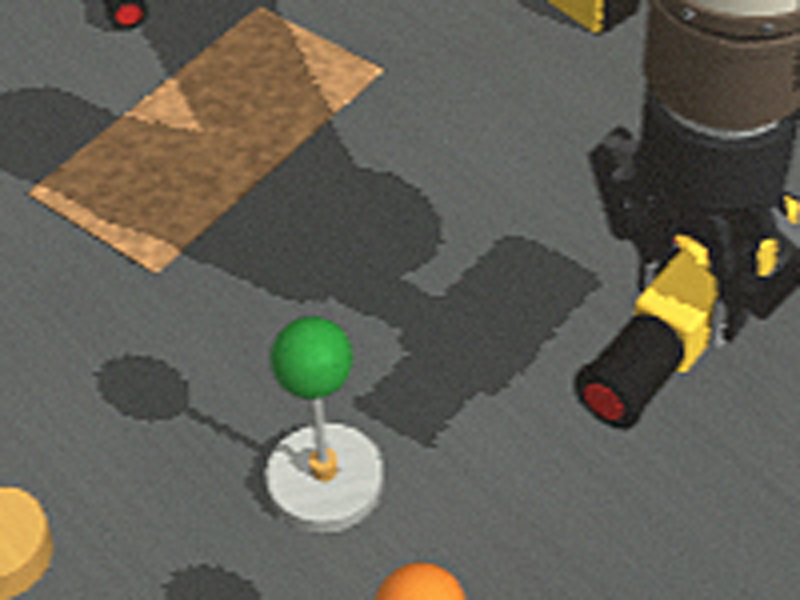

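View pics/top2.png

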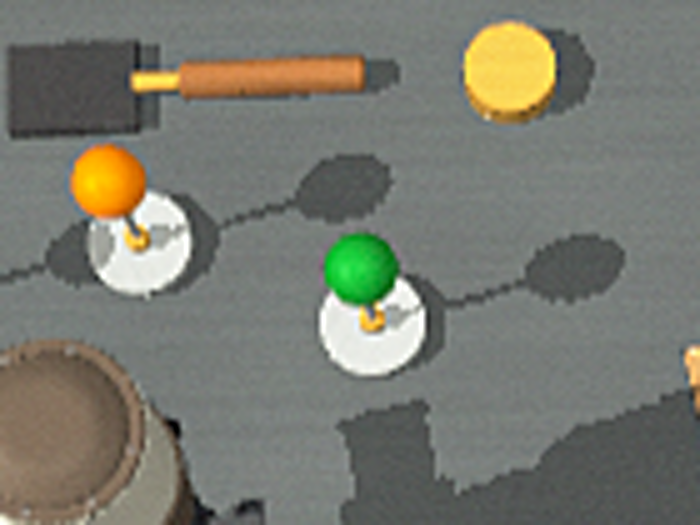

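Lens seen at (321,270) in the scene view, against a predicted (320.6,269), so the grasp geometry holds. The amber bead's triangulated height of 122.3 matches the given 122. Moving forward along the axis.

Request:
{"api": "arm_command", "payload": {
  "rows": [
    {"grip":0,"linear":[10,-1,0.5],"rot":[0,0,0]},
    {"grip":0,"linear":[25,-1,0.5],"rot":[0,0,0]},
    {"grip":0,"linear":[38,-1,0.5],"rot":[0,0,0]},
    {"grip":0,"linear":[47,-1,0.5],"rot":[0,0,0]},
    {"grip":0,"linear":[51,-1,0.5],"rot":[0,0,0]},
    {"grip":0,"linear":[51,-1,0.5],"rot":[0,0,0]},
    {"grip":0,"linear":[51,-1,0.5],"rot":[0,0,0]}
  ]
}}

```text
clock: 8.7
position: [512.4, 102.1, 107.2]
ee_rot: [0.997, 0.083, -0.0, 0.0]
contact_force: [-0.6, 0.4, -1.8]
gripper_width: 35.0
grasp_force: 60.6
```

Run:
```python
from m import *
from go import to
B=ball((5,150,90),(20,255,255),[(275,322),(202,136)]);print("amber",B)
s=arm.read_state();P=s["position"]
to([512.6,101.2,107.1],np.radians(9.53))
L=P+np.array([85*.986,85*.1656,15.2]);print("pred",[px(p,L) for p in ps])
f=ps[0]; m,c,st=blob(f,(172,120,50),(180,255,255),px(f,L));print("red",c,st)
m,c,st=blob(f,(0,150,50),(4,255,255),px(f,L));print("red",c,st)
print(models.tip_of(f,"thermometer_lens")[:1], [px(f,L+np.array(d)) for d in([5,0,0],[0,5,0],[0,0,5])])
for z in(0,): print("foot top cam",onz(ps[1],(208,148.2),8))
save(f,"scene3.png",(220,200,400,360),4)
```

```text
[264 311  23  24 432]
   [194 129  15  14 127]
amber [697.  133.1 123.4]
pos [512.5 102.2 107.3] toolx yaw 9.525524863520713
linear [-0.1  1.   0.2] rot [-0.  0. -0.]
pred [[np.float64(306.69884420259564), np.float64(286.25684518203275)], [np.float64(205.7287485854534), np.float64(168.5547110954187)]]
red [146.3 367.4] [108 312  76 108 508]
red [306.6 286.9] [302 283  10   9  59]
[{'pixel': [304.3, 285.6], 'score': 0.88}] [[np.float64(304.92099629799714), np.float64(287.68525585469007)], [np.float64(308.4390859968218), np.float64(287.8272665816829)], [np.float64(306.7858377363741), np.float64(284.8701738203911)]]
foot top cam [696.5 130.6   8. ]
```

View pics/scene3.png

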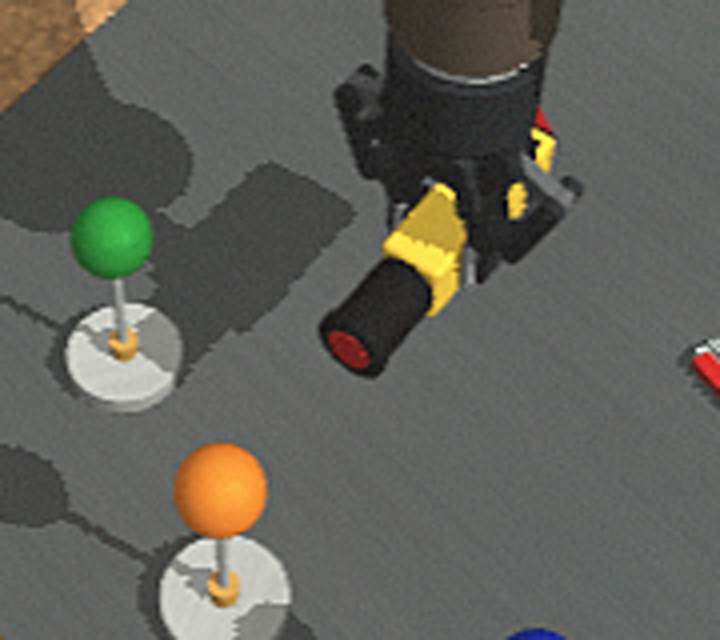

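The lens at (306.6,286.9) matches the prediction to within 1 px, and the amber bead at (275,322) is straight ahead, with a gap of about 80 mm. A 1 mm trim to the right, then hold.

Request:
{"api": "arm_command", "payload": {
  "rows": [
    {"grip":0,"linear":[0,1,0],"rot":[0,0,0]},
    {"grip":0,"linear":[0,1,0],"rot":[0,0,0]},
    {"grip":0,"linear":[0,1,0],"rot":[0,0,0]},
    {"grip":0,"linear":[0,1,0],"rot":[0,0,0]},
    {"grip":0,"linear":[0,1,0],"rot":[0,0,0]},
    {"grip":0,"linear":[0,1,0],"rot":[0,0,0]},
    {"grip":0,"linear":[0,1,0],"rot":[0,0,0]},
    {"grip":0,"linear":[0,1,0],"rot":[0,0,0]},
    {"grip":0,"linear":[0,1,0],"rot":[0,0,0]},
    {"grip":0,"linear":[0,1,0],"rot":[0,0,0]}
  ]
}}

```text
clock: 10.1
position: [513.0, 101.3, 107.3]
ee_rot: [0.997, 0.083, 0.0, -0.0]
contact_force: [-0.8, 0.3, -2.8]
gripper_width: 35.2
grasp_force: 60.6
```

Request:
{"api": "arm_command", "payload": {
  "rows": [
    {"grip":0,"linear":[0,0,0],"rot":[0,0,0]},
    {"grip":0,"linear":[0,0,0],"rot":[0,0,0]},
    {"grip":0,"linear":[0,0,0],"rot":[0,0,0]},
    {"grip":0,"linear":[0,0,0],"rot":[0,0,0]},
    {"grip":0,"linear":[0,0,0],"rot":[0,0,0]},
    {"grip":0,"linear":[0,0,0],"rot":[0,0,0]},
    {"grip":0,"linear":[0,0,0],"rot":[0,0,0]},
    {"grip":0,"linear":[0,0,0],"rot":[0,0,0]},
    {"grip":0,"linear":[0,0,0],"rot":[0,0,0]},
    {"grip":0,"linear":[0,0,0],"rot":[0,0,0]}
  ]
}}

```text
clock: 11.35
position: [513.0, 101.3, 107.2]
ee_rot: [0.997, 0.083, -0.0, 0.0]
contact_force: [0.2, -1.1, -1.5]
gripper_width: 34.9
grasp_force: 60.6
```

Request:
{"api": "arm_command", "payload": {
  "rows": [
    {"grip":0,"linear":[0,0,0],"rot":[0,0,0]},
    {"grip":0,"linear":[0,0,0],"rot":[0,0,0]},
    {"grip":0,"linear":[0,0,0],"rot":[0,0,0]},
    {"grip":0,"linear":[0,0,0],"rot":[0,0,0]},
    {"grip":0,"linear":[0,0,0],"rot":[0,0,0]},
    {"grip":0,"linear":[0,0,0],"rot":[0,0,0]}
  ]
}}

```text
clock: 12.1
position: [513.0, 101.3, 107.3]
ee_rot: [0.997, 0.083, 0.0, -0.0]
contact_force: [-0.1, -0.2, -2.8]
gripper_width: 35.5
grasp_force: 60.6
```

```bash
python3 -c "
from go import *
to([463,93,107],np.radians(9.5))"
```

```text
pos [513.01712284 101.30833609 107.26358589] toolx yaw 9.525781826693924
linear [-50.70241356  -0.08362755   0.26223791] rot [-5.85149281e-06 -2.65944083e-05  4.49977841e-04]
```

Held for more than 3 s. Returning by the same path.

Request:
{"api": "arm_command", "payload": {
  "rows": [
    {"grip":0,"linear":[-10,0,0],"rot":[0,0,0]},
    {"grip":0,"linear":[-28,0,0],"rot":[0,0,0]},
    {"grip":0,"linear":[-46,0,0],"rot":[0,0,0]},
    {"grip":0,"linear":[-58,25,0],"rot":[0,0,0]},
    {"grip":0,"linear":[-68,70,0],"rot":[0,0,0]},
    {"grip":0,"linear":[-77,120,0],"rot":[0,0,0]},
    {"grip":0,"linear":[-86,170,0],"rot":[0,0,0]},
    {"grip":0,"linear":[-94,220,0],"rot":[0,0,0]},
    {"grip":0,"linear":[-102,270,0],"rot":[0,0,0]},
    {"grip":0,"linear":[-108,310,0],"rot":[0,0,0]}
  ]
}}

```text
clock: 13.35
position: [456.9, -223.9, 107.4]
ee_rot: [0.997, 0.083, -0.0, -0.0]
contact_force: [1.0, 0.1, -1.4]
gripper_width: 35.4
grasp_force: 60.7
```

Request:
{"api": "arm_command", "payload": {
  "rows": [
    {"grip":0,"linear":[-3,35,0],"rot":[0,0,0]},
    {"grip":0,"linear":[0,60,0],"rot":[0,0,0]},
    {"grip":0,"linear":[0,70,0],"rot":[0,0,0]},
    {"grip":0,"linear":[0,70,0],"rot":[0,0,0]},
    {"grip":0,"linear":[0,70,0],"rot":[0,0,0]}
  ]
}}

```text
clock: 13.98
position: [468.9, -290.4, 107.2]
ee_rot: [0.997, 0.083, -0.0, -0.0]
contact_force: [0.6, -0.1, -1.6]
gripper_width: 35.3
grasp_force: 60.7
```

```bash
python3 -c "
from go import *
to([507,-299.7,8.8],np.radians(9.53))"
```

```text
pos [ 468.88593408 -290.44953916  107.1885728 ] toolx yaw 9.558025178751103
linear [36.10298439 15.50576362 98.3601043 ] rot [-0.00055918  0.00054929  0.00048898]
```

Request:
{"api": "arm_command", "payload": {
  "rows": [
    {"grip":0,"linear":[15,6,10],"rot":[0,0,0]},
    {"grip":0,"linear":[30,12,30],"rot":[0,0,0]},
    {"grip":0,"linear":[36,15,55],"rot":[0,0,0]},
    {"grip":0,"linear":[36,15,75],"rot":[0,0,0]},
    {"grip":0,"linear":[36,15,86],"rot":[0,0,0]},
    {"grip":0,"linear":[36,15,91],"rot":[0,0,0]},
    {"grip":0,"linear":[36,15,94],"rot":[0,0,0]},
    {"grip":0,"linear":[36,15,96],"rot":[0,0,0]},
    {"grip":0,"linear":[36,15,97.5],"rot":[0,0,0]},
    {"grip":0,"linear":[36,15,98],"rot":[0,0,0]}
  ]
}}

```text
clock: 15.22
position: [507.5, -300.3, 9.5]
ee_rot: [0.997, 0.083, 0.0, 0.0]
contact_force: [0.2, 0.3, -2.1]
gripper_width: 35.3
grasp_force: 60.7
```

Request:
{"api": "arm_command", "payload": {
  "rows": [
    {"grip":0,"linear":[0,0,0],"rot":[0,0,0]},
    {"grip":0,"linear":[0,0,0],"rot":[0,0,0]}
  ]
}}

```text
clock: 15.48
position: [507.4, -300.2, 9.4]
ee_rot: [0.997, 0.083, 0.0, 0.0]
contact_force: [-0.3, -0.3, -2.2]
gripper_width: 35.1
grasp_force: 60.7
```

Not yet in contact (the force still shows the weight), so I'll ease down a little more.

Request:
{"api": "arm_command", "payload": {
  "rows": [
    {"grip":0,"linear":[0,0,0.5],"rot":[0,0,0]},
    {"grip":0,"linear":[0,0,0.8],"rot":[0,0,0]},
    {"grip":0,"linear":[0,0,0.8],"rot":[0,0,0]}
  ]
}}

```text
clock: 15.85
position: [507.4, -300.2, 8.8]
ee_rot: [0.997, 0.083, 0.0, 0.0]
contact_force: [-0.9, -0.0, 1.5]
gripper_width: 35.2
grasp_force: 61.2
```

In contact. Release, let the fingers open fully, then rise.

Request:
{"api": "arm_command", "payload": {
  "rows": [
    {"grip":0.5,"linear":[0,0,0],"rot":[0,0,0]},
    {"grip":0.6,"linear":[0,0,0],"rot":[0,0,0]},
    {"grip":0.8,"linear":[0,0,0],"rot":[0,0,0]},
    {"grip":1,"linear":[0,0,0],"rot":[0,0,0]},
    {"grip":1,"linear":[0,0,0],"rot":[0,0,0]},
    {"grip":1,"linear":[0,0,0],"rot":[0,0,0]},
    {"grip":1,"linear":[0,0,-10],"rot":[0,0,0]},
    {"grip":1,"linear":[0,0,-30],"rot":[0,0,0]},
    {"grip":1,"linear":[0,0,-65],"rot":[0,0,0]},
    {"grip":1,"linear":[0,0,-105],"rot":[0,0,0]}
  ]
}}

```text
clock: 17.1
position: [507.0, -300.1, 114.8]
ee_rot: [0.997, 0.083, -0.0, -0.0]
contact_force: [0.5, -0.9, 0.6]
gripper_width: 85.5
grasp_force: 0.0
```

Request:
{"api": "arm_command", "payload": {
  "rows": [
    {"grip":1,"linear":[0,0,-30],"rot":[0,0,0]},
    {"grip":1,"linear":[0,0,-50],"rot":[0,0,0]},
    {"grip":1,"linear":[0,0,-50],"rot":[0,0,0]},
    {"grip":1,"linear":[0,0,-50],"rot":[0,0,0]}
  ]
}}

```text
clock: 17.6
position: [506.7, -299.9, 162.7]
ee_rot: [0.997, 0.083, -0.001, -0.0]
contact_force: [-0.7, -0.3, -0.5]
gripper_width: 85.1
grasp_force: 0.0
```

Run:
```python
from m import *
print("amber",ball((5,150,90),(20,255,255),[(275,322),(202,136)]))
save(ps[0],"scene4.png",(150,100,350,400),2)
```

```text
[264 311  23  24 432]
   [194 129  15  14 150]
amber [697.  133.1 123.4]
```

View pics/scene4.png

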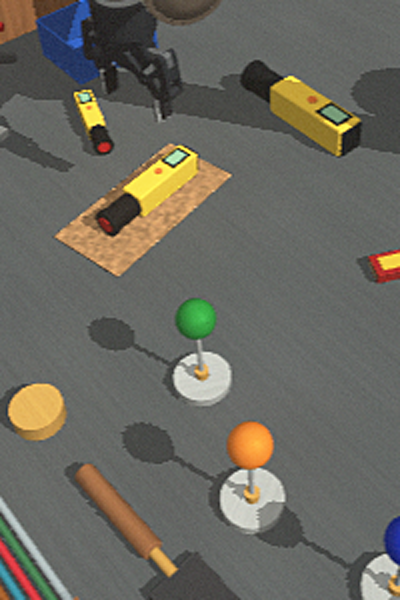

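The thermometer lies flat on the mat with its display up (crop 147,190), the gripper is clear of it, and the stands haven't moved.

```bash
python3 -c "
from bench import job
print(job.job_done())"
```

```text
the job is handed in; nothing more can be done
None
```

The job is handed in: the thermometer was held on the amber bead from about 8 cm for over 3 s, then laid back flat on the cork mat, display up, and let go; the bead's stand was not touched.

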